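Draw the spacer out of the deep pocket with the sprung tongs

ROBOT

A 6-joint arm with a two-finger parallel gripper is mounted at the origin on a cart in front of the work surface, level with it; the furniture and walls round the work are solid. World frame = base frame: x ahead of the robot, y to its left, z up, the work surface at z = 0. Lengths are in m, angles in rad, forces in N, time in s.
With the tool pointing down it reaches from about 0.35 to 1 m from the base axis. Payload 7.1 kg.
Tool frame: the origin (TCP) lies between the finger pads; the fingertips stand 22 mm ahead of it and the grasp point (between the pads) lies 3 mm ahead of it; x points along the fingers, y is the direction in which the jaws open and shut, and the axes are right-handed (so a half turn about x gives the same grasp; the last joint's range is limited). The gripper opens to 85 mm and grips with 20 to 120 N. Pads are 22 mm wide; open, the fingers measure 114 mm over their backs; the gripper's body (76 mm by 85 mm) begins 54 mm behind the grasp point. The pads swing forward as they close: fully open they stand 13 mm farther back than shut.
Start: joints at [-1.272, 0.423, 1.63, -0, 1.089, -0.019], TCP at [0.195, -0.594, 0.253] pointing down, gripper open.
Joint ranges: [-3, 3], [-0.9, 2.11], [0.09, 2.58], [-1.31, 4.45], [0.11, 2.69], [-2.54, 2.54]. Speed limits (rad/s): [2.39, 2.39, 3.01, 3.14, 3.14, 3.14].

INTERFACE

Orientations are given as a rotation vector (axis times angle).
In Python, from rig import manip gives the robot as it stands. The module is installed in compiled form; this text tells all that it offers. Calls block until the motion is done:
- manip.move_to(position, orientation): joint-space move of the TCP to a pose.
- manip.servo_line(position, orientation=None, rate=0.15): straight line of the TCP; orientation=None keeps the orientation; rate is the mean speed in m/s.
- manip.set_joints(angles): joint-space move.
- manip.command_gripper(opening, f_grip=None): finger opening in m; f_grip is the grip in N (None keeps the last); returns when the fingers have stopped.
- manip.hold(seconds).
- manip.solve_ik(position, orientation): joint angles nearest the present ones, or None.
- manip.camera(name): name is "scene" or "top"; returns a dict with "image" (384x512x3 uint8, red, green, blue), "fx", "fy", "cx", "cy" (pixels), "cam_to_world" (4x4, takes a point from camera to world coordinates). Camera axes: x right, y down, z forward; pixel columns grow to the right and rows downward; lengths in m; the calibration is good to about 2 mm. A picture is of the moment at which its call begins. There is no depth.
A pose or a line that the arm cannot do raises manip.IKError and nothing moves.
- manip.sign_off(): hands the job in, once; it reports no verdict.
Readings, each from a call of its own:
- manip.get_time(): time.
- manip.get_joint_positions(): joint angles.
- manip.get_joint_vel(): joint speeds.
- manip.get_tau(): joint torques, N m.
- manip.get_position(): TCP position.
- manip.get_ee_rot(): TCP orientation.
- manip.get_contact_force(): force on the tool from outside, world axes, zero at the start.
- manip.get_torque(): the same for the moment, N m.
- manip.get_width(): finger opening in m.
Only numpy, scipy, OpenCV 4.12 (cv2) and the standard library are available. Lean on these libraries where they do the work, as an engineer would, in place of code of your own. Each camera call takes 0.05 s, during which the arm holds its last target.

TASK

Take the sprung tongs from their stand, reach into the deep pocket of the aluminium block and squeeze them on the small square spacer at the bottom just hard enough to draw it out of its spring clip: it is thin-walled and must not be crushed, nor may the tongs be rammed into the block. Lower the spacer into the petri dish with the tongs, let go of it there without dropping it, and put the tongs back upright and all the way down in their stand. Do not touch the spacer with the fingers, and leave the vial and the timer where they are.

Things in the scene. Friction and masses are not known exactly. Their poses are not given: they have to be found in the camera images.
- tongs: Sprung parallel tongs, 125 mm tall, 140 g, hanging upright in the stand at the start. Origin: midway between the two jaw tips (when free) at their lower ends, z up. The jaw at -y is fixed to the head, the one at +y slides along y. Free, the tips are 18 mm apart inside, 26 mm outside; each tip shaft is 8 mm (x) by 4 mm (y). A shoulder, 22 (x) x 40 (y) mm, has its underside 62 mm above the tips.
- tongs_grip (a point): Middle of the tongs between their two black grip pads, 92 mm above the tips, 33 mm below the top of the head (26 mm wide along y). Grip here from above, fingers closing along the tongs' y. Pads 18 mm wide (x), 70 to 114 mm above the tips, outer faces 40 mm apart when free. They give from 10 N on; 12 N brings them to 32 mm, 13.5 N to the stop at 26 mm.
- spacer_center (a point): Centre of the thin-walled square steel spacer, 10 x 10 x 26 mm, 20 g, upright at the bottom of the pocket, sides along the block's x and y. Two spring leaves press on its x faces, 4.5 N each, over the lowest 9 mm. Each tip must press about 13 N or more (25 N at the pads), or the tongs slip off; over 35 N a tip (47 N at the pads) crushes it.
- block: Fixed aluminium block, 56 (x) x 76 (y) x 75 (z) mm, with a low bolted foot at each y end (118 mm over the feet). Origin: centre of its underside. The spacer's foot stands 8 mm above the origin.
- stand: Fixed grey stand: foot plate 90 x 80 x 8 mm with an upright socket whose rim is 72 mm above the origin (centre of its underside). The socket is 14 mm along x, 31 mm along y, walls 6 mm. The tongs hang in it by their shoulder on the rim (so tips 10 mm above the origin), their y along the stand's y, either way round.
- dish: Fixed open glass petri dish, 71 mm across, 15 mm high, floor 2 mm thick, inside diameter 66 mm. Origin: centre of its underside.
- vial: White-capped small vial, 27 mm across, 58 mm tall, loose bystander; origin: centre of its underside.
- timer: Small white timer, 62 x 64 x 18 mm, loose bystander; origin: centre of its underside.
- spacer: The same spacer; origin at the centre of its lower end, z along its length.
- pocket (a point): Middle of the pocket's mouth, in the block's top. The pocket is 16 mm along the block's x and 32 mm along its y; the tongs go in with their y along the block's y. At its bottom, on the +y and -y sides, two shelves 58 mm below the mouth stop the tips. More than 25 N of tongs against block is ramming.
- tongs_jaw (a joint): How far the tongs are squeezed, m: 0 free (pads 40 mm apart over their outer faces), 0.008 when the tips just meet the 10 mm spacer (pads 32 mm), 0.014 at the stop (pads 26 mm, tips 4 mm). Pads and tips move one to one. What the pads are squeezed with beyond the spring's 10 N + 0.25 N per mm is what each tip presses with.
- frame (a point): Foremost upper edge of the tall grey steel frame that stands fixed behind the work (470 mm tall, this edge about 0.60 m ahead of the robot and straight in front of it; the frame runs from here to the back right). Keep the wrist and forearm clear of it, best by crossing from side to side with the arm drawn in.
There are look-alikes about, which are no part of the job. Leave any red look-alike of the block alone. What is shaped like the dish but turquoise is not meant.

How it is judged:
By the outcome, as a careful person would: the job done as asked, in the order asked, and still so for the second after the job is handed in, with the robot touching nothing.
It also fails if it takes over 64 s, if anything falls off the work surface, if the arm or the gripper's body presses on something with over 40 N, if the wrist force passes 120 N, or if a joint passes its speed limit or range.

## Working session

There is one attempt and no reset: what is moved stays moved. The work goes in short steps, each a Python script; the robot and the scene stay as the last script left them, time stands still between calls to the robot, and variables do not carry over. Pictures are saved under pics/ and viewed, and the job is handed in when it is done.

```bash
mkdir -p pics; ls
python3 - <<'E'
from rig import manip
import cv2,numpy as np
for n in("scene","top"):
    c=manip.camera(n); cv2.imwrite(f"pics/{n}0.png",c["image"][:,:,::-1]); np.savez(f"{n}0.npz",**c)
    print(n,c["fx"],c["fy"],c["cx"],c["cy"]);print(np.round(c["cam_to_world"],4))
print(manip.get_time(),manip.get_ee_rot(),manip.get_width())
E
```

```text
pics
scene 396.33799341683385 396.33799341683385 250.9761922770793 193.0040260673086
[[-0.5283 -0.6046  0.5961 -0.1994]
 [-0.8491  0.3807 -0.3663  0.5198]
 [-0.0055 -0.6996 -0.7145  1.102 ]
 [ 0.      0.      0.      1.    ]]
top 358.48798614823136 358.48798614823136 256.99278269413395 195.07221153229247
[[ 0.0115 -0.9974  0.0709  0.4464]
 [-0.9998 -0.0105  0.0151  0.0655]
 [-0.0144 -0.071  -0.9974  1.3064]
 [ 0.      0.      0.      1.    ]]
0.1 [ 2.05015856  0.32999867 -2.05058291] 0.08516443143592897
```

View pics/scene0.png

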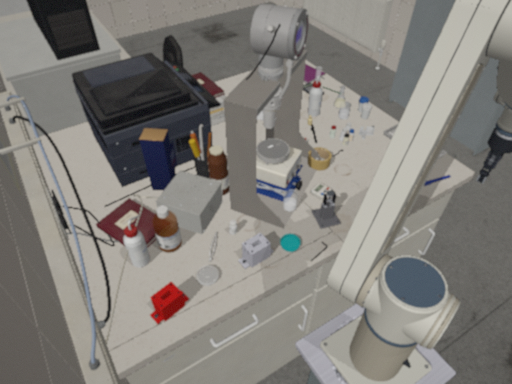

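View pics/top0.png

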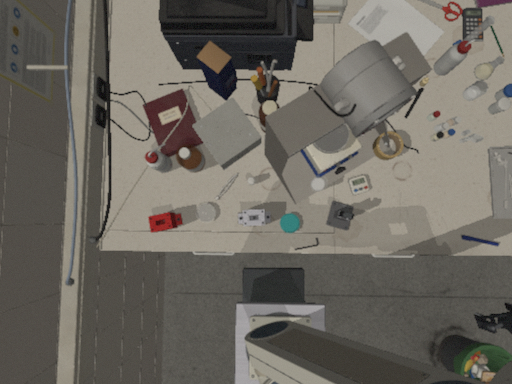

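The scene camera shows these candidates:
- **Block:** the grey one at scene (256,250) / top (253,217) is the one I want. The red one at (168,303) / (163,221) is a decoy.
- **Dish:** the clear one at (208,274) / (206,211) is the one I want. The turquoise one at (291,242) / (290,222) is a decoy.
- **Stand with tongs:** (326,213) / (341,213).
- **Timer and vial:** the timer is at (323,190) / (359,184). The vial is at either (290,203) / (318,184) or (233,226) / (251,180).

I'll check these in close crops.

Run:
```python
import cv2,numpy as np
t=np.load("top0.npz")["image"][:,:,::-1]; s=np.load("scene0.npz")["image"][:,:,::-1]
def crop(im,x0,x1,y0,y1,k): return cv2.resize(im[y0:y1,x0:x1],None,fx=k,fy=k,interpolation=cv2.INTER_CUBIC)
a=crop(t,185,375,165,240,4.2); cv2.imwrite("pics/t_crop.png",a)
b=crop(s,185,345,175,295,5); cv2.imwrite("pics/s_crop.png",b); print(a.shape,b.shape)
```

```text
(315, 798, 3) (600, 800, 3)
```

View pics/t_crop.png

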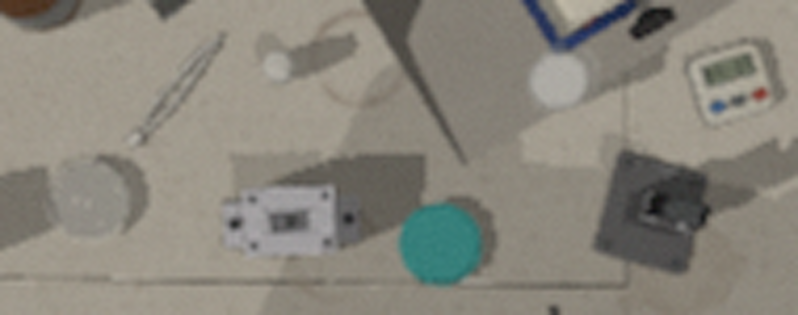

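View pics/s_crop.png

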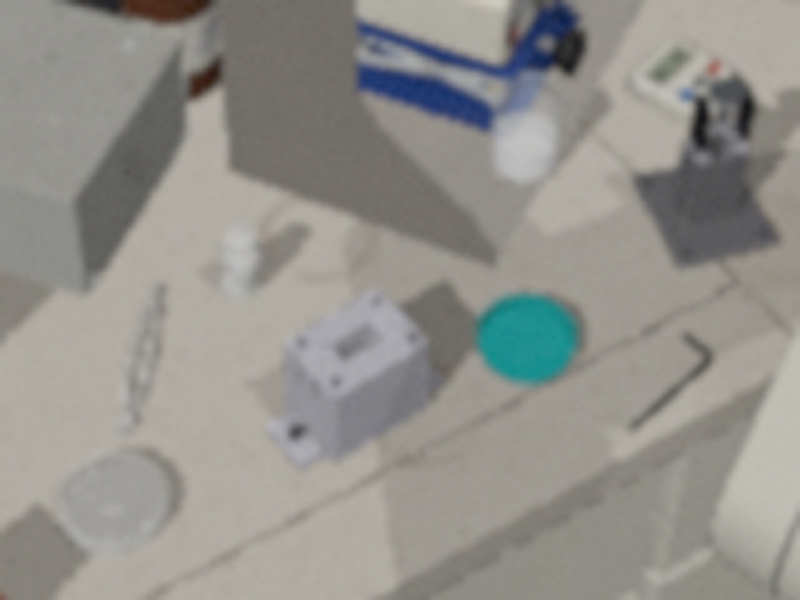

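Grey block (pocket with a spacer visible, top crop (290,220)), clear dish (92,195) and dark stand with tongs (655,210) are confirmed. The vial is either the large white cap at (560,80) or the small one at (277,66), and its size will tell which. Next I'll zoom in for sub-pixel corners.

```bash
cat > h.py <<'E'
import numpy as np,cv2
def load(n): 
    return dict(np.load(n+".npz"))
def proj(c,P):
    P=np.atleast_2d(P); T=np.linalg.inv(c["cam_to_world"]); q=P@T[:3,:3].T+T[:3,3]
    return np.c_[c["fx"]*q[:,0]/q[:,2]+c["cx"],c["fy"]*q[:,1]/q[:,2]+c["cy"]]
def ray(c,uv,z):
    d=c["cam_to_world"][:3,:3]@np.array([(uv[0]-c["cx"])/c["fx"],(uv[1]-c["cy"])/c["fy"],1.]); o=c["cam_to_world"][:3,3]
    return o+d*(z-o[2])/d[2]
def zoom(im,x0,y0,w,h,k,fn,lines=[],pts=[]):
    a=cv2.resize(im[y0:y0+h,x0:x0+w,::-1],None,fx=k,fy=k,interpolation=cv2.INTER_CUBIC).copy()
    f=lambda p:tuple(int(round((p[i]-(x0,y0)[i]+.5)*k-.5)) for i in(0,1))
    for L,col in lines: 
        for i in range(len(L)): cv2.line(a,f(L[i]),f(L[(i+1)%len(L)]),col,1,cv2.LINE_AA)
    for i in range(0,w,5): cv2.putText(a,str(x0+i),(int((i+.5)*k)-8,10),0,.35,(0,0,255),1); cv2.line(a,(int((i+.5)*k),12),(int((i+.5)*k),18),(0,0,255),1)
    for i in range(0,h,5): cv2.putText(a,str(y0+i),(0,int((i+.5)*k)+4),0,.35,(0,0,255),1); cv2.line(a,(24,int((i+.5)*k)),(30,int((i+.5)*k)),(0,0,255),1)
    cv2.imwrite(fn,a)
def box(x,y,yaw,lx,ly,z):
    c,s=np.cos(yaw),np.sin(yaw); q=np.array([[1,1],[1,-1],[-1,-1],[-1,1]])*[lx/2,ly/2]
    return np.c_[q@np.array([[c,s],[-s,c]])+[x,y],np.full(4,z)]
def circ(x,y,r,z,n=40):
    a=np.linspace(0,2*np.pi,n,endpoint=False); return np.c_[x+r*np.cos(a),y+r*np.sin(a),np.full(n,z)]
E
python3 - <<'E'
from h import *
t=load("top0");s=load("scene0")
for n,c,uv,z in[("block",t,(253.5,217.5),.075),("block",s,(255,244),.075),("dish",t,(206.5,211.5),.015),("dish",s,(208,274.5),.012),("plate",t,(340,215),.008),("head",t,(344.5,214.5),.135),("vialA",t,(318,184),.058),("vialB",t,(251,180.5),.05),("timer",t,(359,184),.018),("vialA",s,(290,204),.05),("frame",t,(295,203.5),.47)]:
    print(n,np.round(ray(c,uv,z),4))
zoom(t["image"],233,203,40,30,18,"pics/zt_b.png"); zoom(s["image"],235,228,42,42,14,"pics/zs_b.png")
E
```

```text
block [0.4566 0.0953 0.075 ]
block [0.4554 0.1037 0.075 ]
dish [0.4768 0.2666 0.015 ]
dish [0.4729 0.2708 0.012 ]
plate [ 0.4697 -0.2149  0.008 ]
head [ 0.4692 -0.202   0.135 ]
vialA [ 0.576  -0.1281  0.058 ]
vialB [0.5869 0.1063 0.05  ]
timer [ 0.5817 -0.2814  0.018 ]
vialA [ 0.556  -0.1096  0.05  ]
frame [ 0.487  -0.0107  0.47  ]
```

View pics/zt_b.png

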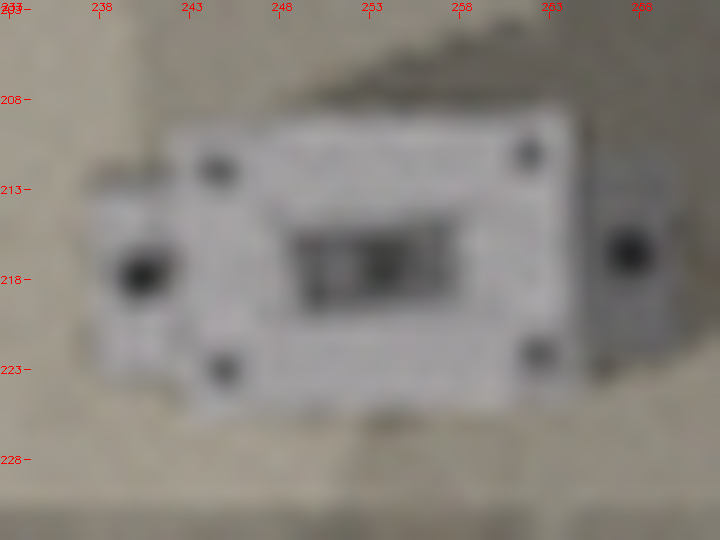

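View pics/zs_b.png

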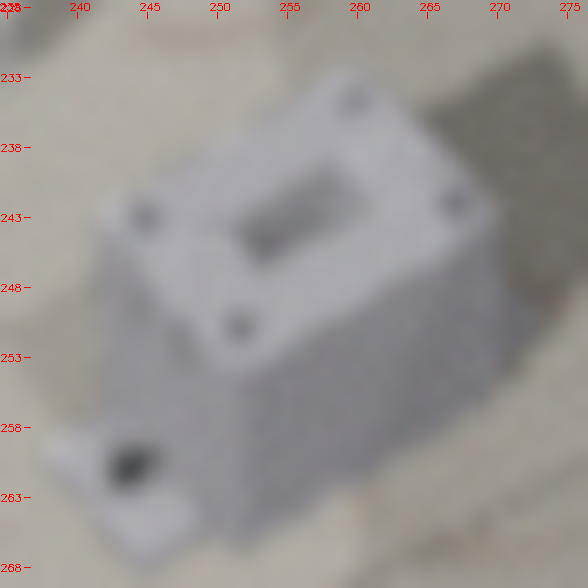

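Run:
```python
from h import *
from scipy.optimize import least_squares
t=load("top0");s=load("scene0")
print(ray(t,(253.5,217.1),.075),ray(s,(255.75,242.8),.075))
# order: match box corners (+,+),(+,-),(-,-),(-,+): y left, x up in top
tc=np.array([[241.7,209.8],[264.3,208.8],[264.8,224.3],[243,225.8]])
sc=np.array([[241.5,243.2],[259,232.5],[270,243],[252,254]])
# scene: right of image = -y ; up = +x
def f(p,wt=1,ws=1):
    B=box(p[0],p[1],p[2],.056,.076,.075)
    return np.r_[wt*(proj(t,B)-tc).ravel(),ws*(proj(s,B)-sc).ravel()]
for w in((1,1),(1,0),(0,1)):
    r=least_squares(f,[.456,.1,.05],args=w); print(w,np.round(r.x,4),np.round(r.fun,1))
p=r=least_squares(f,[.456,.1,.05]).x
g=(0,160,0);L=lambda c:[(proj(c,box(*p,.056,.076,.075)),g),(proj(c,box(*p,.016,.032,.075)),(255,0,0)),(proj(c,box(*p,.056,.118,0.008)),(0,0,200))]
zoom(t["image"],233,203,40,30,18,"pics/zt_b1.png",L(t)); zoom(s["image"],235,228,42,42,14,"pics/zs_b1.png",L(s))
zoom(t["image"],322,195,40,40,15,"pics/zt_s.png"); zoom(s["image"],308,180,40,55,11,"pics/zs_s.png")
zoom(t["image"],190,196,34,30,18,"pics/zt_d.png"); zoom(s["image"],190,258,36,34,15,"pics/zs_d.png")
```

```text
[0.45801011 0.0953055  0.075     ] [0.45818092 0.09908119 0.075     ]
(1, 1) [0.4579 0.0976 0.0856] [-0.5  0.  -1.  -0.6 -0.3  0.2 -0.6  0.3  0.1 -0.4  1.2 -0.8  0.8 -0.5
 -0.   0.2]
(1, 0) [0.4578 0.0955 0.0682] [ 0.3 -0.2 -0.3 -0.4  0.2  0.4 -0.2  0.2  0.  -0.   0.  -0.   0.  -0.
  0.  -0. ]
(0, 1) [0.4576 0.0997 0.1055] [-0.   0.  -0.  -0.  -0.   0.  -0.   0.  -0.4  0.2  0.4 -0.5  0.3 -0.4
 -0.3  0.6]
```

View pics/zt_b1.png

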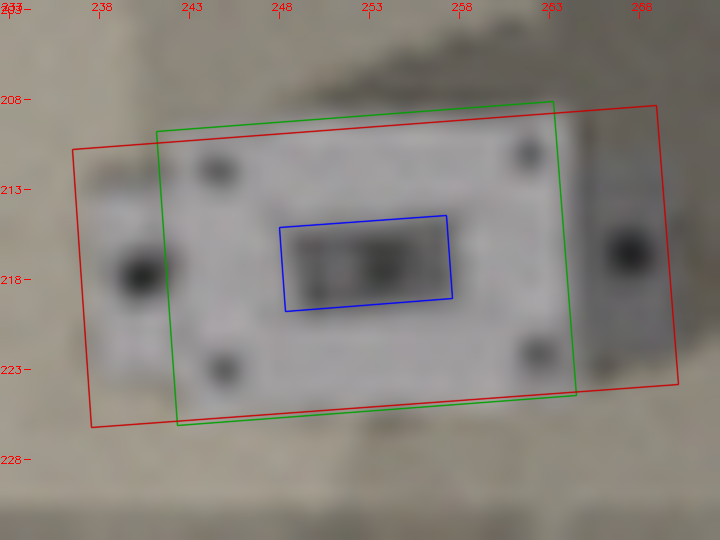

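View pics/zs_b1.png

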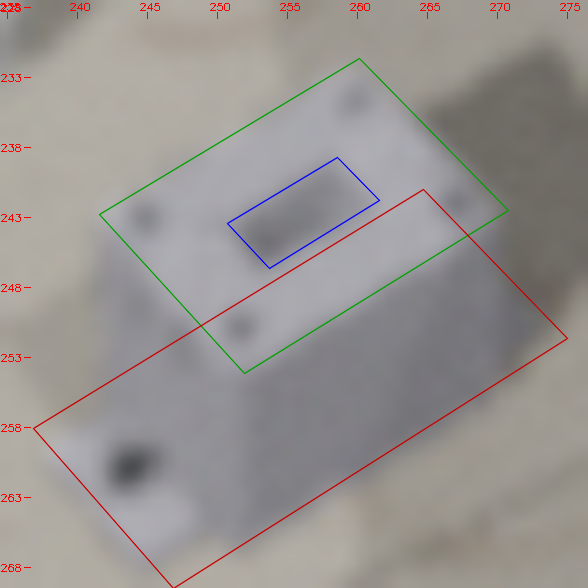

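View pics/zt_s.png

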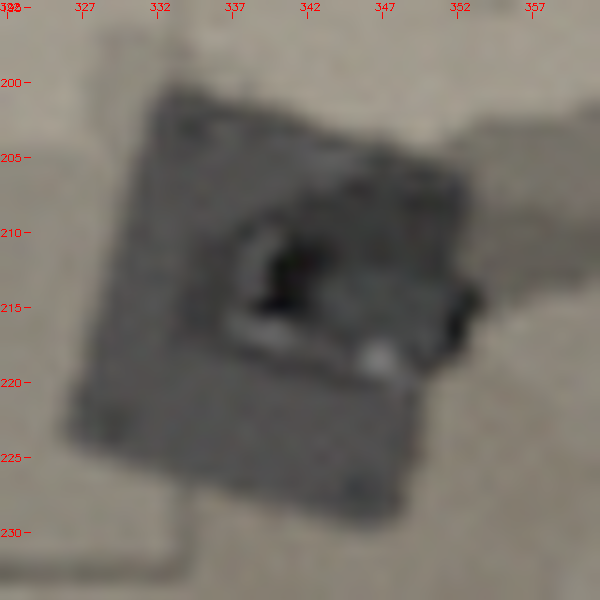

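View pics/zs_s.png

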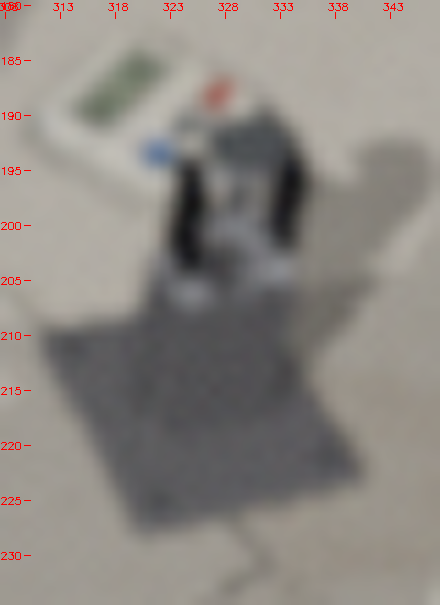

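View pics/zt_d.png

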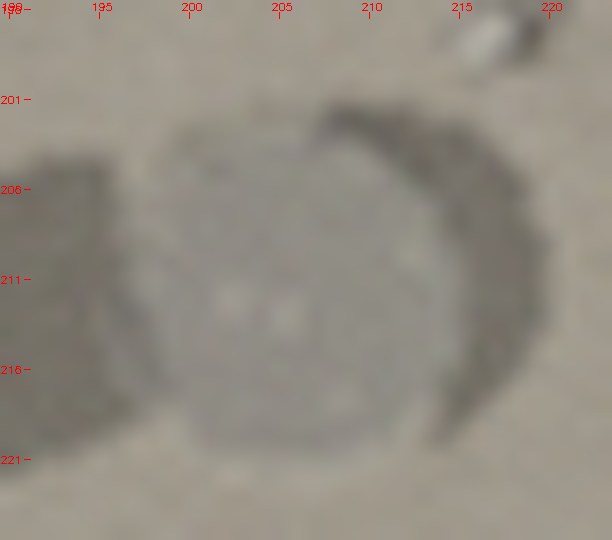

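View pics/zs_d.png

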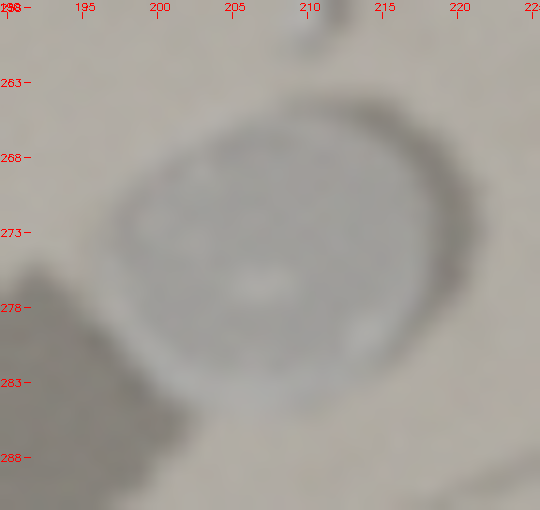

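Run:
```python
from h import *
from scipy.spatial.transform import Rotation as R
t=load("top0");s=load("scene0")
for p in [(.6,0,.47),(.6,0,0),(.55,0,.47)]: print(p,proj(t,p).round(1),proj(s,p).round(1))
print(ray(t,(266,138),.47),ray(s,(227,95),.47),ray(t,(295,203.5),0),ray(s,(298,228),0))
print(R.from_rotvec([ 2.05015856,  0.32999867, -2.05058291]).as_matrix().round(3))
tc=np.array([[332.5,200.8],[352,206],[347.5,229.2],[326.5,223.3]])
for q in tc: print(ray(t,q,.008).round(4))
for q in [(312,209.5),(320,227.8),(340,223)]: print(ray(s,q,.008).round(4))
for z,q in ((.125+.01,(349.5,214)),): print(ray(t,q,z))
```

```text
(0.6, 0, 0.47) [[290.7 155.5]] [[258.9 108.3]]
(0.6, 0, 0) [[280.5 178.8]] [[257.8 217.5]]
(0.55, 0, 0.47) [[290.6 176.6]] [[268.8 117. ]]
[0.64134136 0.05845492 0.47      ] [0.70877665 0.04200616 0.47      ] [ 0.50987459 -0.05344754  0.        ] [ 0.48155201 -0.09503577  0.        ]
[[-0.     0.312 -0.95 ]
 [ 0.001 -0.95  -0.312]
 [-1.    -0.001 -0.   ]]
[ 0.5207 -0.1881  0.008 ]
[ 0.5027 -0.2582  0.008 ]
[ 0.4191 -0.2415  0.008 ]
[ 0.4393 -0.1663  0.008 ]
[ 0.5201 -0.1874  0.008 ]
[ 0.4358 -0.1573  0.008 ]
[ 0.415 -0.232  0.008]
[ 0.47105556 -0.21825348  0.135     ]
```

Run:
```python
from h import *
t=load("top0");s=load("scene0")
def tri(a,b):
    A=[];B=[]
    for c,uv in((t,a),(s,b)):
        d=c["cam_to_world"][:3,:3]@np.array([(uv[0]-c["cx"])/c["fx"],(uv[1]-c["cy"])/c["fy"],1.]);d/=np.linalg.norm(d);o=c["cam_to_world"][:3,3]
        M=np.eye(3)-np.outer(d,d);A.append(M);B.append(M@o)
    p=np.linalg.solve(sum(A),sum(B)); return p.round(3),proj(t,p).round(1),proj(s,p).round(1)
print(tri((295,203),(297,228)));print(tri((265,137),(227,95)));print(tri((283,198),(230,207)))
zoom(t["image"],255,70,190,140,4,"pics/zt_f.png"); zoom(s["image"],215,40,110,200,3,"pics/zs_f.png")
```

```text
(array([ 0.497, -0.072,  0.002]), array([[300.1, 207.2]]), array([[290.3, 227.5]]))
(array([0.638, 0.069, 0.515]), array([[261.6, 134.7]]), array([[230.4,  95.3]]))
(array([0.549, 0.061, 0.15 ]), array([[264. , 188.8]]), array([[250.8, 204.9]]))
```

View pics/zt_f.png

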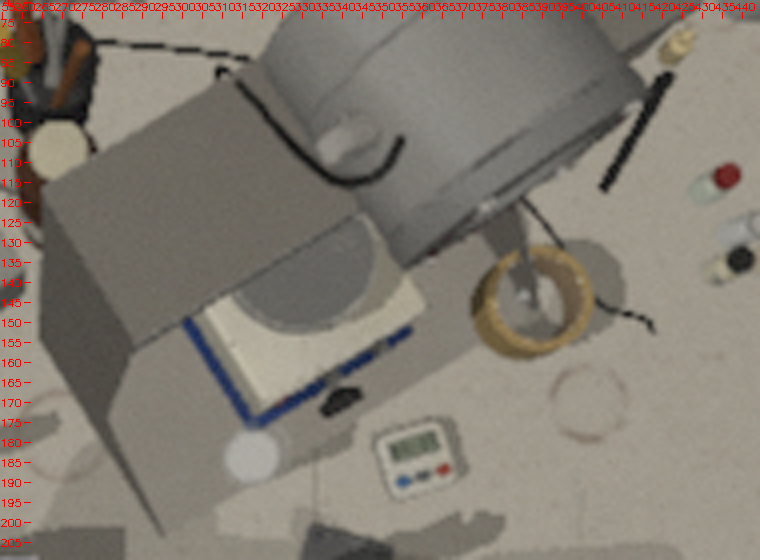

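View pics/zs_f.png

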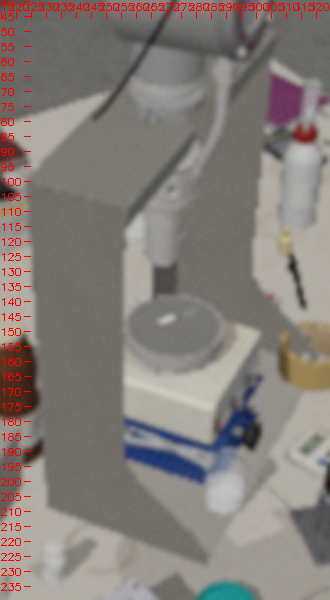

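```bash
cat >> h.py <<'E'
from scipy.spatial.transform import Rotation as Rot
def ori(yaw,flip=False):
    # tool x down, tool y = -(y axis of object with given yaw)  (or + if flip)
    y=np.array([np.sin(yaw),-np.cos(yaw),0])*( -1 if flip else 1); x=np.array([0,0,-1.])
    return Rot.from_matrix(np.c_[x,y,np.cross(x,y)]).as_rotvec()
E
python3 - <<'E'
from h import *
from rig import manip
for n,p,yw in (("stand",(.470,-.213,.3),-.24),("standlow",(.470,-.213,.1),-.24),("block",(.458,.0975,.2),.085),("mid",(.36,-.06,.3),-.08),("dish",(.475,.268,.2),.3)):
    for f in(0,1):
        print(n,f,np.round(manip.solve_ik(p,ori(yw,f)),3) if manip.solve_ik(p,ori(yw,f)) is not None else None)
E
```

```text
stand 0 [-0.449  0.207  1.823  0.     1.111  1.362]
stand 1 [-0.449  0.207  1.823 -0.     1.111 -1.779]
standlow 0 [-0.449  0.505  1.959  0.     0.678  1.362]
standlow 1 [-0.449  0.505  1.959 -0.     0.678 -1.779]
block 0 [ 0.184  0.273  2.01  -0.     0.858  1.67 ]
block 1 [ 0.184  0.273  2.01  -0.     0.858 -1.471]
mid 0 [-0.198 -0.048  2.107 -0.     1.083  1.453]
mid 1 [-0.198 -0.048  2.107  0.     1.083 -1.689]
dish 0 [0.492 0.378 1.848 0.    0.916 1.763]
dish 1 [ 0.492  0.378  1.848 -0.     0.916 -1.379]
```

```bash
cat > snap.py <<'E'
from h import *
def snap(manip,tag):
    for n in("scene","top"):
        c=manip.camera(n); np.savez(f"{n}{tag}.npz",**c); cv2.imwrite(f"pics/{n}{tag}.png",c["image"][:,:,::-1])
E
python3 - <<'E'
from snap import *
from rig import manip
manip.command_gripper(.085)
manip.move_to((.469,-.2117,.235),ori(-.26)); snap(manip,"1")
print(manip.get_time(),manip.get_position(),manip.get_contact_force(),manip.get_width())
t=load("top1");s=load("scene1")
zoom(t["image"],310,180,70,70,8,"pics/zt1.png"); zoom(s["image"],295,145,70,90,6,"pics/zs1.png")
E
```

```text
2.1333 [ 0.46890131 -0.21248365  0.23503194] [ 0.51585485 -0.48955849 -0.50623221] 0.08512127757785624
```

View pics/zt1.png

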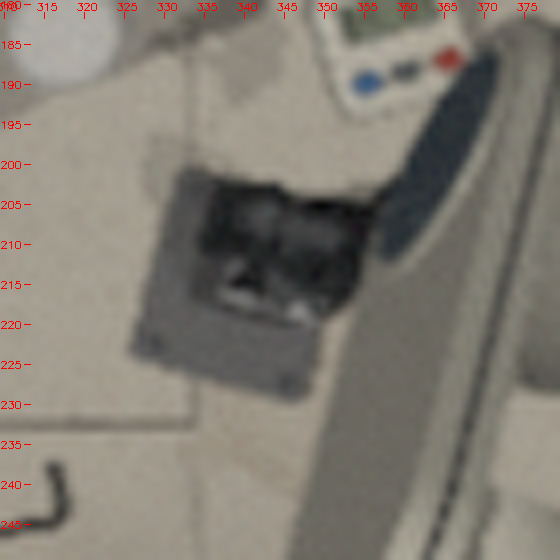

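View pics/zs1.png

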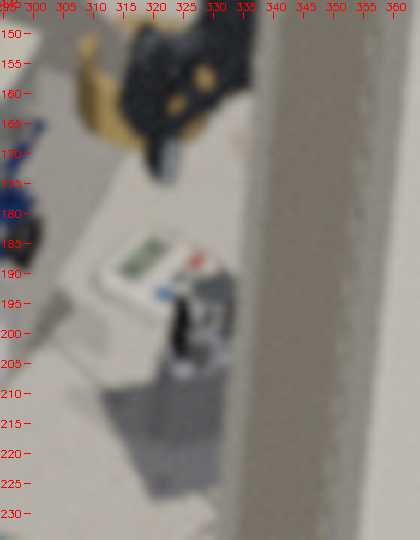

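Run:
```python
from h import *
from rig import manip
s=load("scene1");t=load("top1")
p=manip.get_position();R=Rot.from_rotvec(manip.get_ee_rot()).as_matrix(); print(R.round(3))
for a in(.009,.022):
  for b in(.0425,.057):
    q=p+R@[a,-b,0]; print(a,b,q.round(3),proj(s,q).round(1),proj(t,q).round(1))
```

```text
[[ 0.    -0.258 -0.966]
 [-0.    -0.966  0.258]
 [-1.     0.    -0.   ]]
0.009 0.0425 [ 0.48  -0.171  0.226] [[322.8 174.2]] [[341.2 210.3]]
0.009 0.057 [ 0.484 -0.157  0.226] [[318.7 175.1]] [[336.5 209. ]]
0.022 0.0425 [ 0.48  -0.171  0.213] [[322.3 177.1]] [[340.3 210.5]]
0.022 0.057 [ 0.484 -0.157  0.213] [[318.2 178. ]] [[335.6 209.2]]
```

Run:
```python
from snap import *
from rig import manip
for z in(.14,.12,.105):
    manip.servo_line((.469,-.2117,z),ori(-.26),rate=.1); print(z,manip.get_position().round(4),manip.get_contact_force().round(2))
snap(manip,"2"); print(manip.get_time())
t=load("top2");s=load("scene2")
zoom(t["image"],310,180,70,70,8,"pics/zt2.png"); zoom(s["image"],295,155,60,80,7,"pics/zs2.png")
```

```text
0.14 [ 0.4694 -0.2119  0.1405] [-0.19 -0.74  0.55]
0.12 [ 0.4688 -0.2116  0.1199] [0.19 0.72 0.97]
0.105 [ 0.4688 -0.2116  0.1049] [0.17 0.37 0.57]
3.9833
```

View pics/zt2.png

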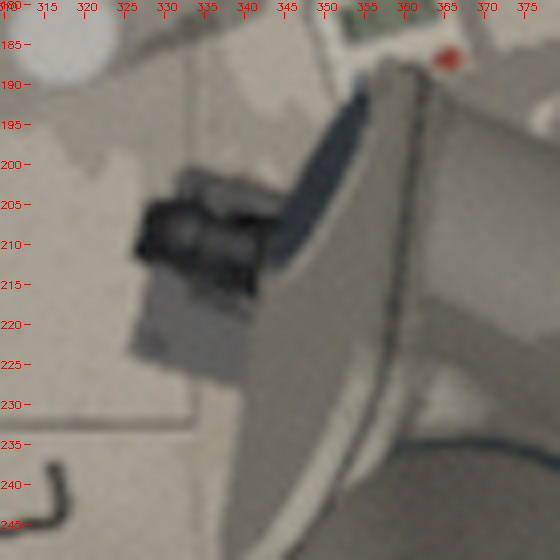

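View pics/zs2.png

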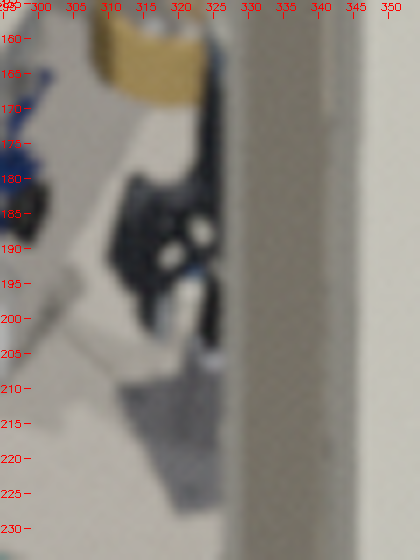

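The left finger (scene about (318,200)) stands beside the black pad (325,198), and there is no contact. I'll close to just past first touch.

Run:
```python
from snap import *
from rig import manip
for w in(.05,.043,.040,.038):
    manip.command_gripper(w,20); print(w,round(manip.get_width(),4),manip.get_contact_force().round(2),manip.get_torque().round(2),manip.get_position().round(4))
print(manip.get_time())
```

```text
0.05 0.0502 [-0.09  0.66  0.64] [-0.01 -0.    0.  ] [ 0.469  -0.2117  0.1051]
0.043 0.043 [-0.54 -0.31 -0.53] [-0.01 -0.03  0.02] [ 0.469  -0.2117  0.105 ]
0.04 0.0395 [-0.77 -1.05 -0.1 ] [-0.05  0.07 -0.01] [ 0.469  -0.2118  0.105 ]
0.038 0.0384 [-0.95  0.56  5.2 ] [-0.03  0.1   0.08] [ 0.4692 -0.2118  0.1052]
5.1
```

Run:
```python
from snap import *
from rig import manip
for z in(.11,.13,.185):
    manip.servo_line((.469,-.2117,z),ori(-.26),rate=.08 if z<.12 else .12); print(z,manip.get_contact_force().round(2),round(manip.get_width(),4),manip.get_time())
manip.move_to((.37,-.13,.22),ori(-.1))
snap(manip,"3");print(manip.get_time(),manip.get_contact_force().round(2),manip.get_torque().round(3))
s=load("scene3");zoom(s["image"],220,120,120,110,5,"pics/zs3.png")
t=load("top3");zoom(t["image"],250,170,120,110,5,"pics/zt3.png")
```

```text
0.11 [ 0.25  0.06 -1.02] 0.0382 5.35
0.13 [ 0.03  0.17 -0.81] 0.038 5.6667
0.185 [-0.42  0.12 -2.11] 0.0385 6.275
6.9667 [-0.6  -0.29 -1.75] [ 0.022 -0.014  0.002]
```

View pics/zs3.png

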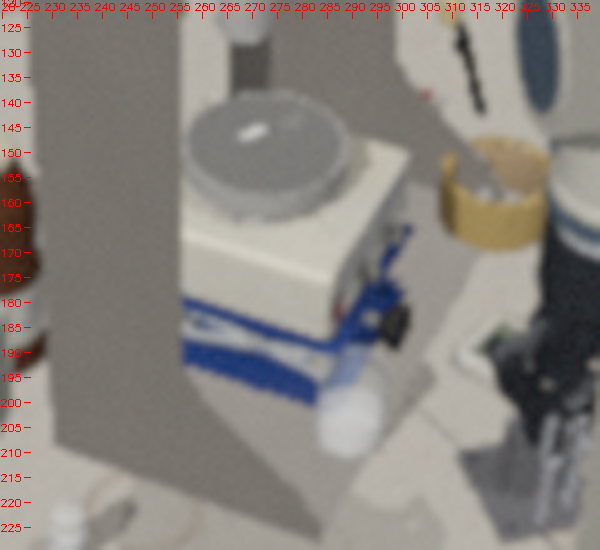

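View pics/zt3.png

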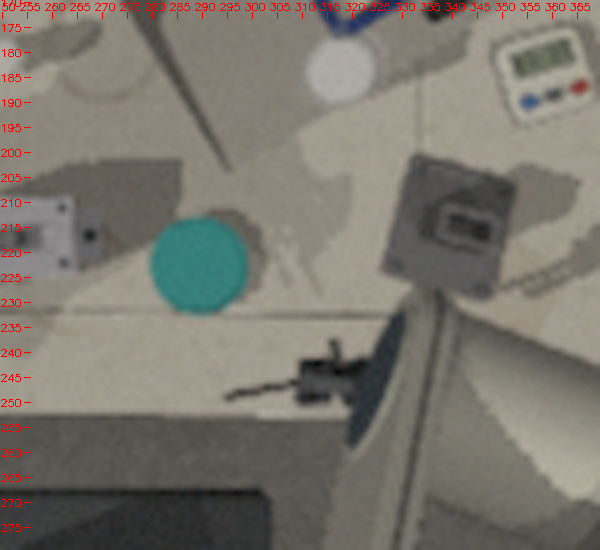

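Run:
```python
from snap import *
from rig import manip
manip.move_to((.375,.06,.22),ori(.085))
manip.move_to((.458,.0975,.185),ori(.085))
snap(manip,"4");print(manip.get_time(),manip.get_position().round(4),manip.get_contact_force().round(2),manip.get_width())
s=load("scene4");zoom(s["image"],220,190,60,65,9,"pics/zs4.png")
t=load("top4");zoom(t["image"],230,190,60,60,9,"pics/zt4.png")
```

```text
8.325 [0.4574 0.0962 0.1848] [-0.7   0.44 -0.19] 0.03810472957827834
```

View pics/zs4.png

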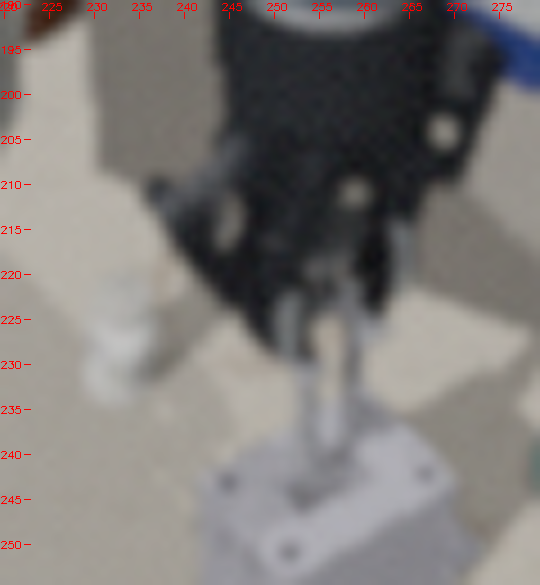

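View pics/zt4.png

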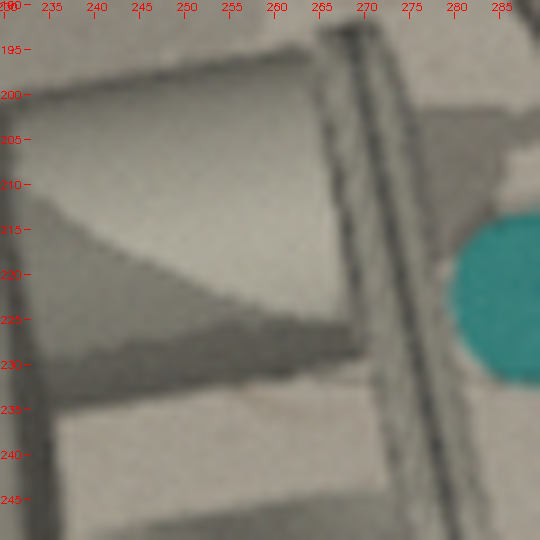

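```bash
cat >> h.py <<'E'
def tipboxes(p,yaw,gap=.016,ztip=None,ztop=None):
    out=[]
    for sg in(1,-1):
        cy=sg*(gap/2+.002); 
        for z in(ztip,ztop):
            b=box(p[0]-np.sin(yaw)*cy,p[1]+np.cos(yaw)*cy,yaw,.008,.004,z); out.append(b)
    return out
E
python3 - <<'E'
from h import *
s=load("scene4"); im=s["image"]
p=(.4574,.0965)
L=[]
for i,b in enumerate(tipboxes(p,.085,.016,.185-.095,.185-.095+.05)): L.append((proj(s,b),(0,255,0) if i%2==0 else (255,0,255)))
B=(.4579,.0976,.0856)
L2=[(proj(s,box(*B,.056,.076,.075)),(0,160,0)),(proj(s,box(*B,.016,.032,.075)),(255,0,0))]
zoom(im,238,215,34,36,16,"pics/zs4a.png"); zoom(im,238,215,34,36,16,"pics/zs4b.png",L+L2)
a=np.hstack([cv2.imread("pics/zs4a.png"),cv2.imread("pics/zs4b.png")]);a=cv2.resize(a,None,fx=.73,fy=.73,interpolation=cv2.INTER_AREA);print(a.shape);cv2.imwrite("pics/zs4c.png",a)
E
```

```text
(420, 794, 3)
```

View pics/zs4c.png

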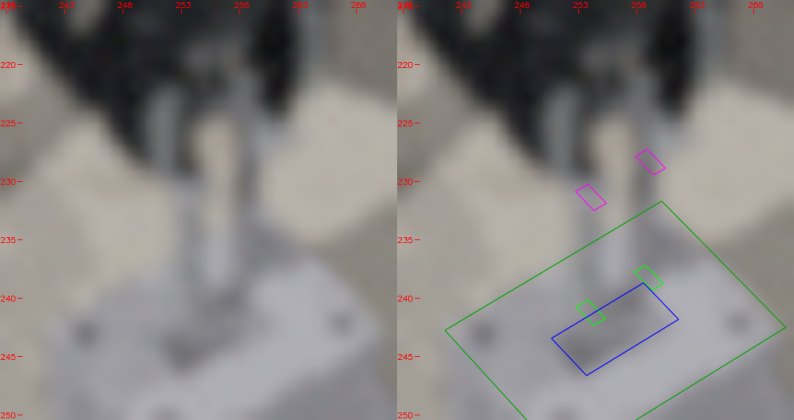

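Run:
```python
from snap import *
from rig import manip
o=ori(.085)
manip.servo_line((.458,.098,.176),o,rate=.08); manip.hold(.3)
print(manip.get_position().round(4),manip.get_contact_force().round(2),manip.get_torque().round(3))
for z in(.165,.155,.145):
    manip.servo_line((.458,.098,z),o,rate=.06); F=manip.get_contact_force(); print(z,manip.get_position().round(4),F.round(2),manip.get_torque().round(3))
    if abs(F).max()>8: break
print(manip.get_time())
```

```text
[0.4581 0.098  0.1763] [-0.3   0.16 -0.41] [ 0.025 -0.034 -0.021]
0.165 [0.4575 0.0979 0.1643] [ 0.01 -0.78 -1.52] [-0.012 -0.001  0.021]
0.155 [0.4576 0.0979 0.1545] [-0.76  0.94 -0.79] [ 0.01  -0.038 -0.017]
0.145 [0.4576 0.0979 0.1445] [ 0.14 -0.29 -1.62] [ 0.043 -0.062  0.02 ]
9.8583
```

Run:
```python
from snap import *
from rig import manip
o=ori(.085)
for z in(.135,.130,.127,.124,.120,.117,.1155):
    manip.servo_line((.458,.098,z),o,rate=.04); F=manip.get_contact_force(); print(z,manip.get_position().round(4),F.round(2),manip.get_torque().round(3))
    if abs(F).max()>6: break
snap(manip,"5");print(manip.get_time())
s=load("scene5");zoom(s["image"],220,190,60,65,9,"pics/zs5.png")
```

```text
0.135 [0.4578 0.098  0.1347] [-0.63  0.   -0.86] [0.015 0.013 0.04 ]
0.13 [0.4578 0.098  0.1298] [ 0.01  0.07 -1.35] [ 0.004 -0.03   0.016]
0.127 [0.4579 0.098  0.1269] [-0.12 -0.3  -2.13] [ 0.036  0.001 -0.023]
0.124 [0.4579 0.0979 0.1238] [ 0.26  0.41 -1.36] [-0.017 -0.029 -0.009]
0.12 [0.4578 0.098  0.1197] [-0.12  1.07 -1.33] [-0.011  0.02   0.03 ]
0.117 [0.4578 0.098  0.1168] [-0.73 -0.65 -0.99] [-0.005 -0.021 -0.048]
0.1155 [0.458  0.098  0.1154] [ 0.95 -0.51 -2.06] [-0.019  0.011 -0.02 ]
11.8833
```

View pics/zs5.png

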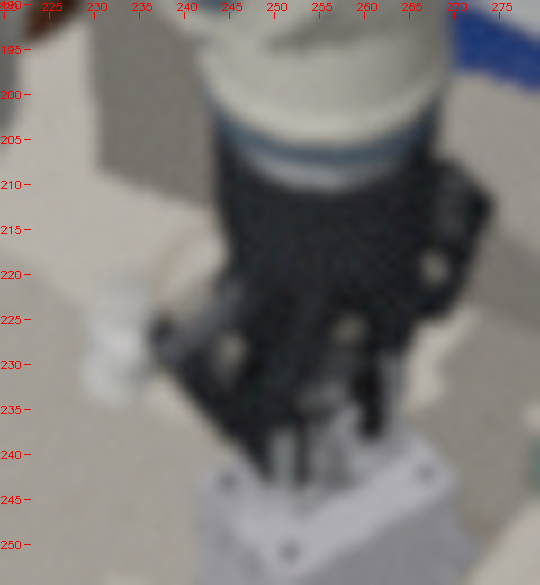

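Run:
```python
from snap import *
from rig import manip
def st(n): print(n,round(manip.get_width(),4),manip.get_contact_force().round(2),manip.get_torque().round(3),manip.get_position().round(4))
manip.command_gripper(.035,20); st(35)
manip.command_gripper(.033,20); st(33)
manip.command_gripper(.0315,20); st(31.5)
manip.command_gripper(.029,20); st(29)
print(manip.get_time())
```

```text
35 0.0356 [ 0.46 -0.51 -1.13] [0.025 0.079 0.02 ] [0.458  0.098  0.1155]
33 0.0332 [-0.67  0.8  -1.67] [ 0.014 -0.031  0.037] [0.458  0.098  0.1155]
31.5 0.0321 [ 0.75 -2.23 -0.22] [-0.575 -0.04   0.015] [0.458  0.0978 0.1155]
29 0.0314 [-0.43 -3.   -0.1 ] [-0.799 -0.033 -0.021] [0.458  0.0978 0.1156]
12.75
```

Run:
```python
from snap import *
from rig import manip
def st(n): print(n,round(manip.get_width(),4),manip.get_contact_force().round(2),manip.get_torque().round(3),manip.get_position().round(4))
o=ori(.085)
manip.servo_line((.458,.0974,.1155),o,rate=.02); st("shift")
manip.command_gripper(.029,30); st(30)
manip.command_gripper(.028,37); st(37)
manip.hold(.2); st("h");print(manip.get_time())
```

```text
shift 0.0315 [ 0.24 -0.22  0.26] [-0.185 -0.003 -0.026] [0.458  0.0975 0.1155]
30 0.0314 [ 0.23 -1.05  1.05] [-0.278  0.006  0.002] [0.458  0.0975 0.1155]
37 0.0313 [-0.88 -1.11  1.52] [-0.259  0.015 -0.044] [0.4581 0.0974 0.1156]
h 0.0312 [-0.43 -1.6   0.86] [-0.308 -0.013  0.015] [0.4581 0.0974 0.1156]
13.6333
```

Run:
```python
from snap import *
from rig import manip
def st(n): print(n,round(manip.get_width(),4),manip.get_contact_force().round(2),manip.get_torque().round(3),manip.get_position().round(4))
o=ori(.085)
for z,r in((.118,.02),(.122,.02),(.128,.03),(.14,.05),(.165,.08),(.205,.1)):
    manip.servo_line((.458,.0974,z),o,rate=r); st(z)
snap(manip,"6");print(manip.get_time())
s=load("scene6");zoom(s["image"],225,185,50,60,9,"pics/zs6.png")
```

```text
0.118 0.0312 [ 0.45  0.59 -4.  ] [-0.127 -0.085 -0.041] [0.4578 0.0974 0.1178]
0.122 0.0315 [-0.09  0.23 -1.93] [-0.03   0.024 -0.01 ] [0.4581 0.0974 0.1222]
0.128 0.0312 [-0.41  0.56 -0.77] [-0.01   0.015 -0.029] [0.4584 0.0975 0.1285]
0.14 0.0312 [ 0.26  0.25 -2.74] [-0.025 -0.005 -0.022] [0.4584 0.0975 0.1405]
0.165 0.0311 [ 0.41  0.13 -1.3 ] [-0.037 -0.027  0.018] [0.4581 0.0974 0.1652]
0.205 0.0316 [-0.46 -0.03 -1.53] [ 0.045 -0.006 -0.025] [0.4577 0.0973 0.2047]
16.1167
```

View pics/zs6.png

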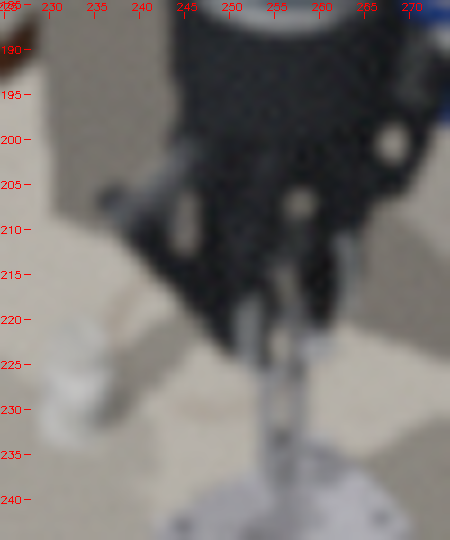

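Run:
```python
from snap import *
from rig import manip
o=ori(.2)
manip.move_to((.475,.2687,.2),o); manip.servo_line((.475,.2687,.14),o,rate=.1)
snap(manip,"7");print(manip.get_time(),manip.get_width(),manip.get_position().round(4))
s=load("scene7");t=load("top7");zoom(s["image"],180,215,60,75,8,"pics/zs7.png");zoom(t["image"],170,185,70,60,8,"pics/zt7.png")
```

```text
17.6917 0.03119181175183581 [0.4756 0.2689 0.1408]
```

View pics/zs7.png

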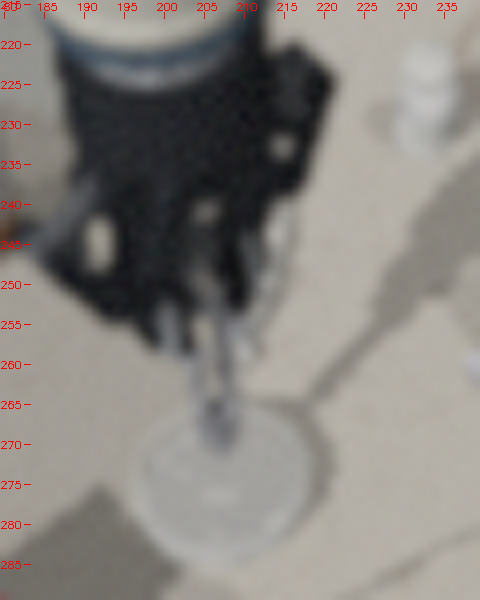

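View pics/zt7.png

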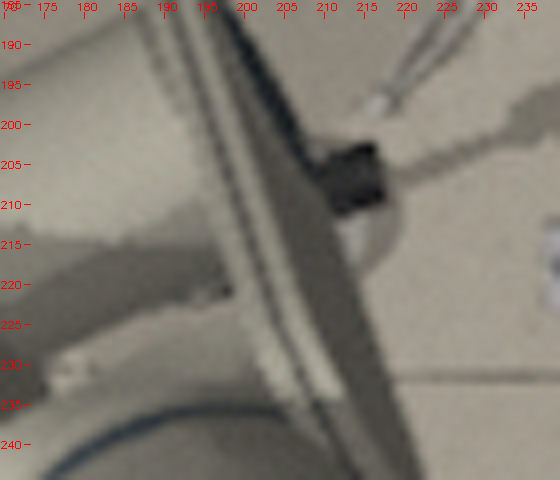

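The spacer shows between the tips at scene (206.5,268), over the dish centre (208,275). I'll lower it until it touches.

Run:
```python
from snap import *
from rig import manip
o=ori(.2);P=(.475,.2687)
def fz(n=5):
    v=[]
    for _ in range(n): manip.hold(.02); v.append(manip.get_contact_force())
    return np.mean(v,0)
manip.servo_line((*P,.114),o,rate=.06); manip.hold(.2); b=fz(8); print("base",b.round(2),manip.get_position().round(4))
z=.112
while z>.1065:
    manip.servo_line((*P,z),o,rate=.02); f=fz(); print(round(z,4),manip.get_position()[2].round(4),f.round(2),round(manip.get_width(),4))
    if f[2]-b[2]>2: break
    z-=.0005
print(manip.get_time())
```

```text
base [ 0.11  0.2  -1.55] [0.4751 0.2688 0.1143]
0.112 0.1119 [ 0.01  0.16 -1.65] 0.031
0.1115 0.1115 [-0.16 -0.1  -1.33] 0.0313
0.111 0.111 [ 0.13 -0.36 -1.93] 0.0312
0.1105 0.1105 [-0.09 -0.24 -1.89] 0.0314
0.11 0.11 [-0.15  0.2  -1.76] 0.0312
0.1095 0.1098 [-0.43 -0.44  3.34] 0.0311
20.6083
```

Contact came at 0.1096, as predicted. Next I'll release gently, with the tongs staying held.

Run:
```python
from snap import *
from rig import manip
o=ori(.2);P=(.475,.2687)
def st(n): print(n,round(manip.get_width(),4),manip.get_contact_force().round(2),manip.get_torque().round(3),manip.get_position().round(4))
for w in(.032,.0335,.0355,.038): manip.command_gripper(w,20); st(w)
manip.hold(.2); st("h")
manip.servo_line((*P,.118),o,rate=.03); st(.118)
manip.servo_line((*P,.15),o,rate=.06); st(.15)
manip.servo_line((*P,.2),o,rate=.12); manip.move_to((.43,.2,.22),o)
snap(manip,"8");print(manip.get_time())
s=load("scene8");zoom(s["image"],180,225,60,70,8,"pics/zs8.png")
t=load("top8");zoom(t["image"],180,190,50,45,10,"pics/zt8.png")
```

```text
0.032 0.0322 [ 0.35  0.16 -1.52] [-0.014 -0.014 -0.003] [0.4749 0.2687 0.1093]
0.0335 0.0334 [ 0.34 -0.1  -1.8 ] [ 0.017  0.049 -0.025] [0.4749 0.2687 0.1093]
0.0355 0.0353 [-0.1  -0.43 -1.11] [-0.007  0.009  0.029] [0.475  0.2687 0.1095]
0.038 0.0378 [-0.51 -0.49 -1.31] [ 0.033  0.012 -0.034] [0.475  0.2687 0.1095]
h 0.0382 [-0.48 -0.09 -1.26] [ 0.008 -0.019 -0.007] [0.475  0.2687 0.1095]
0.118 0.038 [-0.26 -0.71 -1.46] [-0.001  0.009  0.008] [0.4752 0.2688 0.1184]
0.15 0.0379 [ 0.37  0.18 -1.3 ] [-0.022  0.008  0.024] [0.475  0.2687 0.1502]
23.8917
```

View pics/zs8.png

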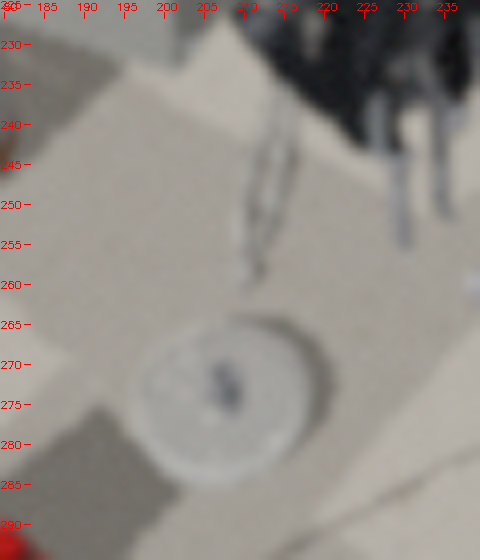

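View pics/zt8.png

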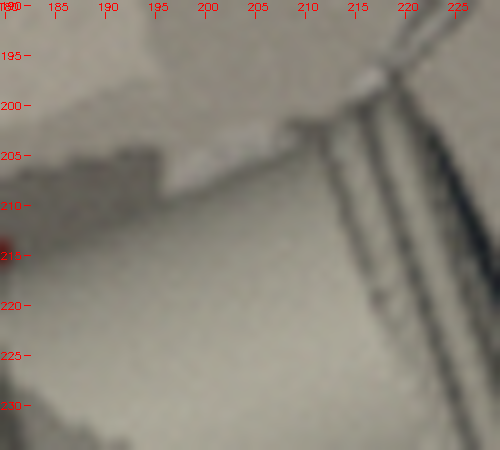

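Run:
```python
from snap import *
from rig import manip
def st(n): print(n,round(manip.get_width(),4),manip.get_contact_force().round(2),manip.get_torque().round(3),manip.get_position().round(4))
manip.move_to((.37,.05,.22),ori(.0)); manip.move_to((.38,-.13,.22),ori(-.26))
o=ori(-.26);P=(.469,-.2117)
manip.move_to((*P,.2),o); manip.hold(.15); st("hover"); snap(manip,"9")
print(manip.get_time())
s=load("scene9");t=load("top9");zoom(s["image"],290,150,60,80,7,"pics/zs9.png");zoom(t["image"],310,180,70,70,8,"pics/zt9.png")
```

```text
hover 0.038 [-0.11 -0.64 -1.8 ] [-0.029 -0.04   0.017] [ 0.4685 -0.2102  0.2   ]
26.1417
```

View pics/zs9.png

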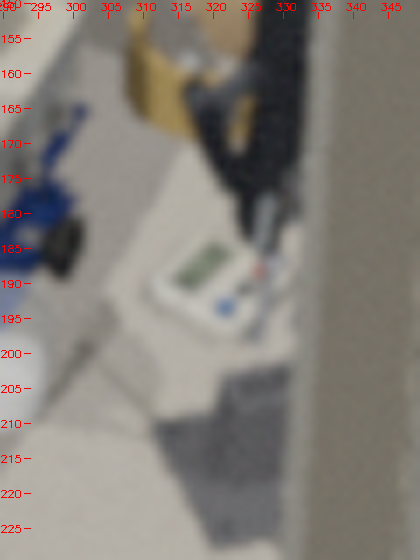

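View pics/zt9.png

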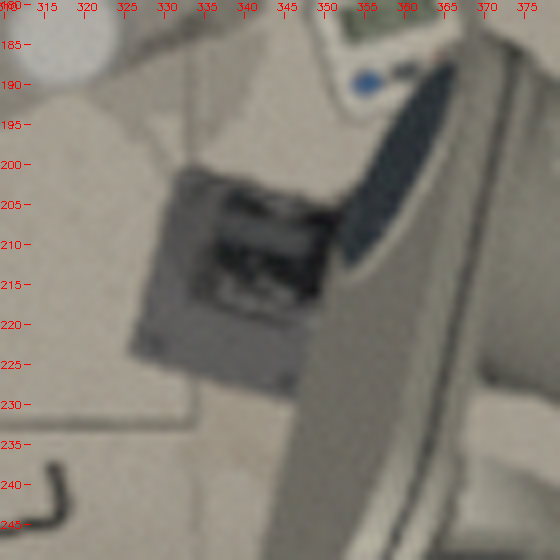

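Run:
```python
from h import *
t=load("top3")
P=(.469,-.2117,-.26)
L=[(proj(t,box(*P,.09,.08,.008)),(0,0,255)),(proj(t,box(*P,.014,.031,.072)),(255,100,0)),(proj(t,box(*P,.026,.043,.072)),(0,255,0))]
zoom(t["image"],322,195,36,38,14,"pics/a.png");zoom(t["image"],322,195,36,38,14,"pics/b.png",L)
a=np.hstack([cv2.imread("pics/a.png"),cv2.imread("pics/b.png")]);a=cv2.resize(a,None,fx=.79,fy=.79,interpolation=cv2.INTER_AREA);cv2.imwrite("pics/st3.png",a);print(a.shape,ray(t,(343.3,215),.072))
```

```text
(420, 796, 3) [ 0.46872129 -0.21232271  0.072     ]
```

View pics/st3.png

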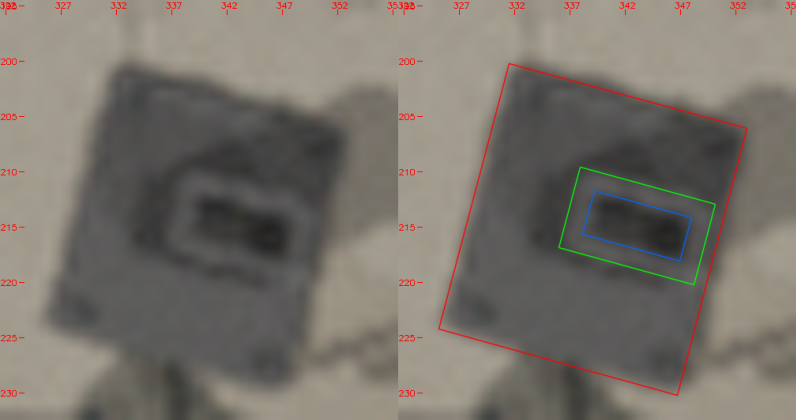

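Model and image agree within about 0.5 px (socket at top (343,215)), so the pose is good. I'll insert with force checks.

Run:
```python
from snap import *
from rig import manip
def st(n): print(n,round(manip.get_width(),4),manip.get_contact_force().round(2),manip.get_torque().round(3),manip.get_position().round(4))
o=ori(-.26);P=(.469,-.2117)
manip.hold(.2)
for z in(.175,.165,.155,.14,.125,.115,.11,.108,.1065,.1055,.105,.1045):
    manip.servo_line((*P,z),o,rate=.07 if z>.11 else .03); st(z)
    F=manip.get_contact_force()
    if F[2]>5 or np.hypot(*F[:2])>6: print("contact");break
print(manip.get_time())
```

```text
0.175 0.0383 [ 0.1  -0.25 -1.05] [-0.038 -0.036 -0.012] [ 0.4687 -0.2116  0.1743]
0.165 0.0379 [-0.14 -0.51 -1.04] [ 0.056 -0.019  0.026] [ 0.4687 -0.2116  0.1646]
0.155 0.0382 [ 0.15 -0.52 -0.17] [-0.004  0.006  0.019] [ 0.4686 -0.2115  0.1544]
0.14 0.0383 [ 0.09 -0.44 -1.63] [-0.     0.01  -0.012] [ 0.4686 -0.2115  0.1393]
0.125 0.0377 [-0.41  0.72 -0.47] [-0.025  0.     0.043] [ 0.4686 -0.2115  0.1244]
0.115 0.0382 [-0.38  0.35 -1.49] [0.058 0.001 0.036] [ 0.4687 -0.2115  0.1145]
0.11 0.0376 [-0.59 -0.02 -1.23] [-0.021 -0.057  0.005] [ 0.4689 -0.2116  0.1099]
0.108 0.0379 [ 0.44  0.38 -1.08] [-0.046 -0.019 -0.017] [ 0.469  -0.2117  0.1079]
0.1065 0.0377 [-0.33 -0.73 -1.69] [0.006 0.014 0.029] [ 0.469  -0.2117  0.1064]
0.1055 0.0379 [-0.26  1.64 -1.21] [-0.009 -0.047 -0.013] [ 0.4689 -0.2117  0.1054]
0.105 0.0384 [-1.48  1.04  3.6 ] [ 0.111  0.156 -0.052] [ 0.4691 -0.2117  0.1053]
0.1045 0.0381 [-2.24  2.06  8.35] [0.262 0.387 0.04 ] [ 0.4692 -0.2118  0.1051]
contact
30.025
```

Run:
```python
from snap import *
from rig import manip
def st(n): print(n,round(manip.get_width(),4),manip.get_contact_force().round(2),manip.get_torque().round(3),manip.get_position().round(4))
o=ori(-.26);P=(.469,-.2117)
manip.servo_line((*P,.105),o,rate=.03)
for w in(.04,.042,.046,.075): manip.command_gripper(w,20); st(w)
for z in(.12,.15,.24): manip.servo_line((*P,z),o,rate=.08 if z<.2 else .15); st(z)
manip.move_to((.25,-.42,.3),o); manip.hold(.3); st("away")
snap(manip,"10");print(manip.get_time())
s=load("scene10");t=load("top10")
zoom(s["image"],300,175,45,60,9,"pics/zs10.png");zoom(t["image"],180,165,200,75,4,"pics/zt10.png");zoom(s["image"],180,215,100,80,6,"pics/zs10b.png")
```

```text
0.04 0.0398 [-0.11 -0.07 -0.21] [-0.034  0.007  0.007] [ 0.469  -0.2117  0.1049]
0.042 0.0421 [ 0.36  0.01 -0.42] [0.003 0.025 0.008] [ 0.469  -0.2117  0.1049]
0.046 0.046 [0.25 0.88 0.17] [ 0.015 -0.022  0.048] [ 0.469  -0.2117  0.105 ]
0.075 0.0752 [ 0.35 -0.28  0.82] [ 0.006 -0.055 -0.03 ] [ 0.469  -0.2117  0.105 ]
0.12 0.0753 [-0.2   0.62  0.17] [ 0.038  0.002 -0.002] [ 0.4695 -0.2119  0.1207]
0.15 0.0752 [-0.51  0.18  0.46] [-0.024 -0.02   0.017] [ 0.469  -0.2117  0.1502]
0.24 0.0747 [ 0.13 -0.32 -1.05] [ 0.02   0.021 -0.061] [ 0.4685 -0.2114  0.2392]
away 0.0747 [-0.32 -0.48  0.18] [-0.     0.022  0.017] [ 0.2507 -0.4196  0.2998]
34.5083
```

View pics/zs10.png

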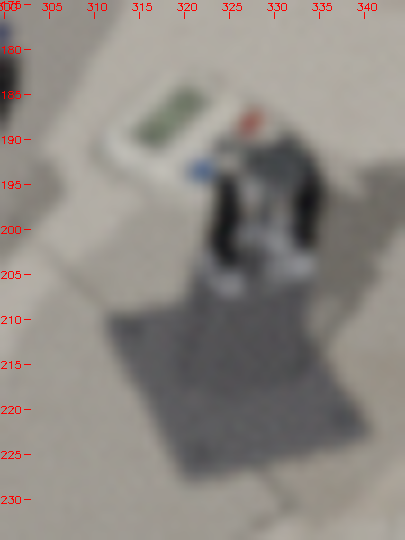

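View pics/zt10.png

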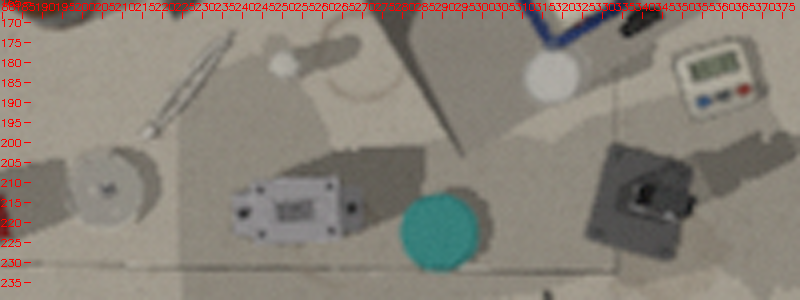

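View pics/zs10b.png

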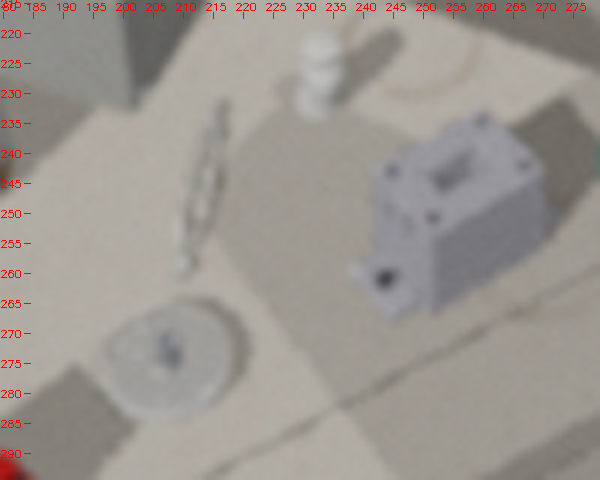

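The tongs hang upright in the stand as at the start, with the pads at scene (324,197) and (334,195). The spacer stands in the dish at scene (207,272) / top (206,212), and the vial and timer haven't moved. I'll hand the job in.

Run:
```python
from rig import manip
manip.sign_off(); print(manip.get_time())
```

```text
the job is handed in; nothing more can be done
the job is handed in; nothing more can be done
```

The job is done and handed in at about 34.5 s of the 64 s allowed; the sign-off gave no verdict.

- **Drawing out the spacer:** I squeezed the tongs on it with 37 N at the pads, about 25 N a tip by the spring figures (13 N needed, crushing above 35 N). It pulled out with a peak of about 4 N, and no reading in the pocket showed the tongs meeting the block.
- **Placing it in the dish:** I lowered it until it touched at about 5 N, at the predicted height within 0.5 mm. Then I opened the tongs in small steps and lifted them away.
- **Returning the tongs:** They went back into the stand until the shoulder seated at the same height as at the start, with about 8 N on it. I then let go and backed the arm clear.

In the last pictures the spacer stands upright near the centre of the dish and the pocket is empty. The tongs hang as they did at the start, and the vial, timer and look-alikes are where they were.

**Disagreements:**
- The two cameras differed by about 4 mm in y. I used values between them, and the final 0.6 mm correction in the pocket came from the side force on the tongs.
- The fingers read 31.3 mm on the spacer instead of the nominal 32 mm. That reading did not change all the way to the dish.

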